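# Put the optics away in an interlocked drawer chest

## Task

Clear the grey mat after the experiment. The chest lets only one drawer be open at a time: put the black eyepiece and the grey slit unit, whichever lie there, in the grey-fronted left drawer that was left open and push it fully shut, then open the blue-fronted right drawer, lay every colour-filter glass flat on its floor, side by side and not on one another, and ease it gently, fully shut. Hold the glasses by their edges only, fingers never on a face, and leave the lamp, the loupe and the screwdriver alone.

Things in the scene. Friction and masses are not known exactly. Their poses are not given: they have to be found in the camera images.
- chest: White low chest, 200 deep (x), 414 wide (y), 80 high; fixed. Origin: centre of its underside; x runs from the drawer fronts (x = -100 mm) to its back, y to its left, z up. Two drawers side by side slide out along its -x, about 2 N each. Interlock between them: while one is over 4 mm open the other gives about 4 mm and then stops dead; with one fully shut the other opens.
- left_drawer (a joint): How far the grey-fronted left (+y) drawer is open, m: 0 fully shut, 0.140 the end stop. It was left 0.05 to 0.13 open.
- right_drawer (a joint): How far the blue-fronted right (-y) drawer is open, m: 0 fully shut, 0.140 the end stop. Starts shut and locked.
- left_floor (a point): Centre of the left drawer's inner floor (19 mm above the bench); moves with the drawer, axes as the chest's. Inside 158 (x) x 116 (y) mm; side and back walls 28 mm high above the floor, 6 thick; front panel 53 mm high. The chest's top covers the part of the tray beyond x = opening - 85 mm in this frame.
- right_floor (a point): The same for the right drawer: inside 158 (x) x 206 (y) mm, all else alike; blue felt floor.
- left_handle (a point): Middle of the left drawer's handle: a horizontal round steel bar, 10 mm thick, 80 long along the chest's y, its axis 48 mm in front of the front panel and 49 mm above the bench, with a post to the panel at each end. Can be pinched from above. It stands 145 mm in front of left_floor.
- right_handle (a point): The same for the right drawer's handle.
- filter0: Orange glass filter, 45 x 45 x 8 mm, 45 g, lying flat. Origin: its centre (4 mm above what it lies on), x and y along its sides, z through its thickness. Only its four 8 mm edges may be held. Position None if absent.
- filter1: Green glass filter, otherwise as filter0.
- filter2: Red glass filter, otherwise as filter0.
- eyepiece: Black eyepiece with a brass ring, an upright cylinder of 34 mm diameter, 26 high, 60 g. Origin: centre of its underside. None if absent. Goes in the left drawer.
- slit: Grey slit unit, a block 36 (x) x 28 (y) x 30 (z) mm with a brass top plate, 90 g. Origin: centre of its underside. None if absent. Goes in the left drawer.
- lamp: Bystander: black upright lamp, 50 x 50 mm foot, 132 high, loose. Origin: centre of its underside. Leave alone.
- loupe: Bystander: black loupe, 44 mm diameter, 30 high, loose. Origin: centre of its underside. Leave alone.
- driver: Bystander: screwdriver, about 160 long, lying. Leave alone.

How it is judged:
On the way, in this order (a step that is already met when the one before it is completed fails the run):
1. the eyepiece and slit unit lie in the left drawer, let go (x of eyepiece in the frame of left_floor between -0.079 and 0.079 m and y of eyepiece in the frame of left_floor between -0.058 and 0.058 m and z of eyepiece in the frame of left_floor between -0.005 and 0.03 m and x of slit in the frame of left_floor between -0.079 and 0.079 m and y of slit in the frame of left_floor between -0.058 and 0.058 m and z of slit in the frame of left_floor between -0.005 and 0.03 m and contact force between the fingers and eyepiece below 0.1 N and contact force between the fingers and slit below 0.1 N), for 0.2 s.
2. the left drawer is fully shut (value of joint left_drawer below 0.004 m and x of eyepiece in the frame of left_floor between -0.079 and 0.079 m and y of eyepiece in the frame of left_floor between -0.058 and 0.058 m and z of eyepiece in the frame of left_floor between -0.005 and 0.03 m and x of slit in the frame of left_floor between -0.079 and 0.079 m and y of slit in the frame of left_floor between -0.058 and 0.058 m and z of slit in the frame of left_floor between -0.005 and 0.03 m), for 0.2 s.
3. the right drawer is open by 80 mm or more (value of joint right_drawer above 0.08 m), for 0.2 s.
4. every filter glass lies flat on the right drawer's floor, let go (x of filter0 in the frame of right_floor between -0.079 and 0.079 m and y of filter0 in the frame of right_floor between -0.103 and 0.103 m and z of filter0 in the frame of right_floor between -0.005 and 0.008 m and angle between the z axis of each of filter0, filter1, filter2 and the z axis of right_floor, either way round below 0.08 rad and x of filter1 in the frame of right_floor between -0.079 and 0.079 m and y of filter1 in the frame of right_floor between -0.103 and 0.103 m and z of filter1 in the frame of right_floor between -0.005 and 0.008 m and x of filter2 in the frame of right_floor between -0.079 and 0.079 m and y of filter2 in the frame of right_floor between -0.103 and 0.103 m and z of filter2 in the frame of right_floor between -0.005 and 0.008 m and contact force between the fingers and filter0 below 0.1 N and contact force between the fingers and filter1 below 0.1 N and contact force between the fingers and filter2 below 0.1 N), for 0.2 s.
At the end, for the whole second after the job is handed in: Both drawers are shut to within 4 mm, every eyepiece or slit unit present is inside the left drawer, every filter glass present lies flat (within 0.08 rad, on the floor and not on another) inside the right drawer, and all is at rest (all of step 2 and value of joint right_drawer below 0.004 m and x of filter0 in the frame of right_floor between -0.079 and 0.079 m and y of filter0 in the frame of right_floor between -0.103 and 0.103 m and z of filter0 in the frame of right_floor between -0.005 and 0.008 m and angle between the z axis of each of filter0, filter1, filter2 and the z axis of right_floor, either way round below 0.08 rad and x of filter1 in the frame of right_floor between -0.079 and 0.079 m and y of filter1 in the frame of right_floor between -0.103 and 0.103 m and z of filter1 in the frame of right_floor between -0.005 and 0.008 m and x of filter2 in the frame of right_floor between -0.079 and 0.079 m and y of filter2 in the frame of right_floor between -0.103 and 0.103 m and z of filter2 in the frame of right_floor between -0.005 and 0.008 m and linear speed of each of filter0, filter1, filter2, eyepiece, slit below 0.03 m/s); the robot touches nothing.
It fails at once if a finger touches the face of a filter glass (over 1 N) (contact force between the fingers and filter0_c1 above 1 N or contact force between the fingers and filter1_c1 above 1 N or contact force between the fingers and filter2_c1 above 1 N).
It fails at once if the right drawer is slammed (closing faster than 0.4 m/s) (velocity of joint right_drawer below -0.4 m/s).
It fails at once if a bystander is moved more than 30 mm (distance of any of lamp, loupe, driver from where it was at the start of the episode above 0.03 m).
Of filter0, filter1, filter2 only 2 to 3 are there at a start; the rules pass over those that are not, and their reading is None.
Of eyepiece, slit only 1 to 2 are there at a start; the rules pass over those that are not, and their reading is None.
At some moment in a run one of filter0, filter1, filter2, eyepiece, slit may be knocked a few centimetres aside while the robot is not near it.
It also fails if it takes over 210 s, if anything falls off the work surface, if the arm or the gripper's body presses on something with over 40 N, if the wrist force passes 120 N, or if a joint passes its speed limit or range.

## Robot

A 6-joint arm with a two-finger parallel gripper is mounted at the origin on the work surface. World frame = base frame: x ahead of the robot, y to its left, z up, the work surface at z = 0. Lengths are in m, angles in rad, forces in N, time in s.
With the tool pointing down it reaches from about 0.25 to 0.85 m from the base axis. Payload 12.5 kg.
Tool frame: the origin (TCP) lies where the fingers leave the gripper's body, on its centre line; the fingertips stand 84 mm ahead of it and the grasp point (between the pads) lies 65 mm ahead of it; x points along the fingers, z is the direction in which the jaws open and shut, and the axes are right-handed (so a half turn about x gives the same grasp; the last joint's range is limited). The gripper opens to 93 mm and grips with 3 to 60 N. Pads are 15 mm wide; open, the fingers measure 128 mm over their backs; the gripper's body (75 mm by 188 mm) begins 65 mm behind the grasp point.
Start: joints at [1.082, 0.351, 1.652, -0, 1.139, -0.085], TCP at [0.216, 0.506, 0.303] pointing down, gripper open.
Joint ranges: [-2.75, 2.75], [-0.79, 2.1], [0.01, 2.65], [-1.57, 4.71], [0.07, 3.14], [-2.87, 2.87]. Speed limits (rad/s): [2.22, 2.22, 2.79, 3.14, 3.14, 3.14].

## Interface

Orientations are given as a unit quaternion [x, y, z, w].
In Python, from workcell import arm, camera gives the robot as it stands.
- The arm moves only by the shell command python3 -m pendant 'ROWS' [FORCE]. ROWS is JSON, one flat list of numbers, 5 for each row, row after row: the opening, from 0 (shut) to 1 (fully open), then the shift along the tool's x, y, z normalised to -1 to 1, where 1 is 0.25 m, then the turn about the tool's x normalised to -1 to 1, where 1 is 90 degrees. A call has 1 to 8 rows; each row is the pose to reach, as a shift and turn from the pose commanded when the call began, along the tool's axes at that moment; what a row does not reach only later rows make up. A row lasts 1/8 s, in which the tool goes at most 62.5 mm and 10.7 degrees, less where a joint would pass 70% of its speed; a pose out of reach is approached as far as the arm can. A call with a number of a shift or a turn outside -1 to 1 is refused whole. A call with a gripper value outside its range is refused whole. The fingers move at their own pace and stop on an object; FORCE is the grip in N (left out, the last holds). Time passes only in rows, so rows that repeat a pose let the fingers close. It gives the time, the measured TCP pose, the force and the opening at its end, in the units of the state.
- arm.get_state(): the state, without advancing time (a new reading comes with each control period).
- camera(name): name is "scene" or "side" or "wrist"; returns a dict with "color" (420x560x3 uint8, blue, green, red), "intrinsics" (3x3 intrinsics, pixels), "T" (4x4, takes a point from camera to world coordinates). Camera axes: x right, y up, looking along -z (the intrinsics and any distortion apply to the point x, -y, -z); pixel columns grow to the right and rows downward; lengths in m; the calibration is good to about 2 mm. A picture is of the moment at which its call begins. There is no depth.
- arm.close_job(): hands the job in, once; it reports no verdict.
The state is a dict: "clock": time; "joint_pos": joint angles; "qd": joint speeds; "tau": joint torques, N m; "tcp_pos": TCP position; "tcp_rot": TCP orientation; "ft_force": force on the tool from outside, world axes, zero at the start; "torque": the same for the moment, N m; "opening": finger opening in m.
Only numpy, scipy, OpenCV 4.12 (cv2) and the standard library are available. Lean on these libraries where they do the work, as an engineer would, in place of code of your own. Each camera call takes 0.05 s, during which the arm holds its last target. There are 200 camera calls.

## Working session

There is one attempt and no reset: what is moved stays moved. The work goes in short steps, Python scripts to look and compute and a shell command to move; the robot and the scene stay as the last step left them, time stands still between calls to the robot, and variables do not carry over. Pictures are saved under pics/ and viewed, about 12 in all and at most 16, crops included, and the job is handed in when it is done.

```bash
ls; mkdir -p pics; cat > h.py <<'E'
import numpy as np, cv2
from workcell import arm, camera
from scipy.spatial.transform import Rotation as R
def shot(n, f=None):
    c=camera(n)
    if f: cv2.imwrite('pics/'+f, c['color'])
    return c
def ray(c,u,v,z):
    K=np.array(c['intrinsics']);T=np.array(c['T'])
    d=np.linalg.inv(K)@[u,v,1]; d=T[:3,:3]@[d[0],-d[1],-d[2]]; o=T[:3,3]
    return o+d*(z-o[2])/d[2]
def proj(c,p):
    K=np.array(c['intrinsics']);T=np.array(c['T'])
    q=T[:3,:3].T@(np.array(p)-T[:3,3]); q=K@[q[0],-q[1],-q[2]]; return q[:2]/q[2]
def rows(target,turn=0):
    "shift in tool units to bring grasp point (65mm ahead) to target"
    s=arm.get_state(); r=R.from_quat(s['tcp_rot']); M=r.as_matrix()
    g=np.array(s['tcp_pos'])+M[:,0]*.065
    return np.round(M.T@(np.array(target)-g)/.25,4)
E
python3 - <<'E'
from h import *
import pprint
s=arm.get_state();pprint.pprint(s);print(R.from_quat(s['tcp_rot']).as_matrix().round(3))
a=[shot(n)for n in('scene','side','wrist')]
for c in a: print(np.array(c['intrinsics']).round(1).tolist(),np.array(c['T']).round(3).tolist())
cv2.imwrite('pics/0.png',a[0]['color']);cv2.imwrite('pics/1.png',a[1]['color'])
E
```

```text
pics
{'clock': 0.0,
 'ft_force': array([ 0.43370063, -0.05159035,  0.98648061]),
 'joint_pos': array([ 1.08241334e+00,  3.51221439e-01,  1.65240578e+00,  1.79575539e-05,
        1.13908030e+00, -8.45890892e-02]),
 'opening': 0.09295075288101323,
 'qd': array([ 6.27109425e-04,  1.74374710e-04, -8.32182946e-04, -7.40742291e-06,
        8.74079337e-04,  4.91047487e-04]),
 'tau': array([-1.55120564e-03, -4.97322893e+01, -2.85257900e+01,  6.97805942e-02,
        2.56748870e-02, -8.01737497e-05]),
 'tcp_pos': array([0.21595711, 0.50557128, 0.30221643]),
 'tcp_rot': array([-0.38976117,  0.59045828,  0.38939411,  0.58976053]),
 'torque': array([ 0.01917427, -0.00315494, -0.0397326 ])}
[[-0.001 -0.92   0.393]
 [-0.001  0.393  0.92 ]
 [-1.     0.    -0.001]]
[[431.1, 0.0, 287.5], [0.0, 431.1, 208.6], [0.0, 0.0, 1.0]] [[0.409, -0.663, 0.627, 1.164], [0.912, 0.289, -0.29, -0.301], [0.01, 0.691, 0.723, 0.748], [0.0, 0.0, 0.0, 1.0]]
[[416.9, 0.0, 277.1], [0.0, 416.9, 200.2], [0.0, 0.0, 1.0]] [[0.947, 0.185, -0.264, 0.332], [-0.322, 0.486, -0.813, -0.79], [-0.022, 0.854, 0.52, 0.566], [0.0, 0.0, 0.0, 1.0]]
[[310.0, 0.0, 281.2], [0.0, 310.0, 210.5], [0.0, 0.0, 1.0]] [[0.393, -0.89, -0.232, 0.152], [0.919, 0.38, 0.101, 0.534], [-0.001, -0.253, 0.968, 0.382], [0.0, 0.0, 0.0, 1.0]]
```

View pics/0.png

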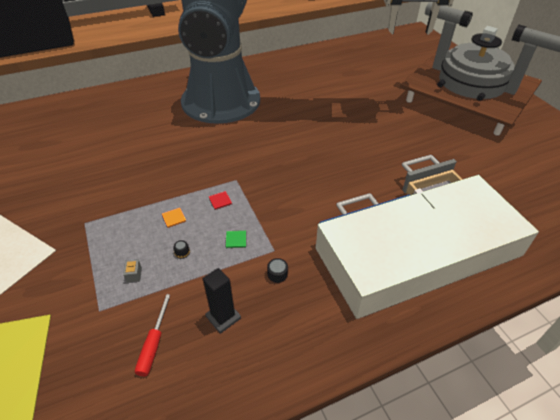

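View pics/1.png

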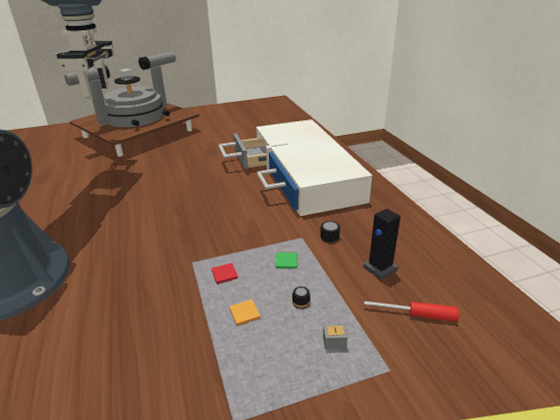

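The scene view shows three filters (orange 174,217; red 220,200; green 236,239), the eyepiece (181,248) and the slit unit (131,270) on the mat. The loupe is at 277,269, the lamp at 222,300 and the driver at 150,340. The left drawer is open. Next I'll measure positions.

```bash
cat > m.py <<'E'
from h import *
RNG={'orange':((8,170,150),(22,255,255)),'green':((50,120,60),(75,255,255)),'red':((0,180,100),(5,255,255))}
def glass(c,roi=None,z=.008,amin=80):
    hsv=cv2.cvtColor(c['color'],cv2.COLOR_BGR2HSV);out={}
    for k,(lo,hi) in RNG.items():
        m=cv2.inRange(hsv,lo,hi)
        if k=='red': m|=cv2.inRange(hsv,(174,180,100),(180,255,255))
        if roi: q=np.zeros_like(m);x0,y0,x1,y1=roi;q[y0:y1,x0:x1]=m[y0:y1,x0:x1];m=q
        cs=[x for x in cv2.findContours(m,0,1)[0] if cv2.contourArea(x)>amin]
        out[k]=[]
        for x in cs:
            w=np.array([ray(c,*p[0],z)[:2] for p in x],np.float32)*1000
            (cx,cy),(a,b),t=cv2.minAreaRect(w); out[k].append((round(cx),round(cy),round(a),round(b),round(t)))
    return out
E
python3 - <<'E'
from m import *
a=shot('scene');b=shot('side')
print(glass(a,(80,180,280,300)));print(glass(b,(190,230,380,400)))
A=a['color'][140:310,300:540];B=b['color'][110:220,210:380]
cv2.imwrite('pics/2.png',np.vstack([cv2.resize(A,(720,510),interpolation=2)]))
cv2.imwrite('pics/3.png',cv2.resize(B,(680,440),interpolation=2))
for n,c,pp in(('scene',a,[(131,264),(181,243),(277,264)]),('side',b,[(336,330),(301,293),(330,227)])):
  for p,z in zip(pp,(.03,.026,.03)): print(n,ray(c,*p,z).round(3))
# lamp base & driver
print(ray(a,222,318,.0),ray(a,168,296,.01),ray(a,143,370,.01),ray(b,380,267,0))
E
```

```text
{'orange': [(440, -259, 45, 42, 4)], 'green': [(559, -149, 42, 47, 70)], 'red': [(430, -143, 43, 41, 2)]}
{'orange': [(436, -261, 43, 46, 4)], 'green': [(555, -151, 45, 43, 70)], 'red': []}
scene [ 0.555 -0.371  0.03 ]
scene [ 0.539 -0.263  0.026]
scene [ 0.675 -0.098  0.03 ]
side [ 0.563 -0.372  0.03 ]
side [ 0.542 -0.269  0.026]
side [ 0.677 -0.103  0.03 ]
[ 0.73024775 -0.23703379  0.        ] [ 0.64677343 -0.32020501  0.01      ] [ 0.7767129 -0.3947671  0.01     ] [ 0.73180044 -0.23008577  0.        ]
```

View pics/2.png

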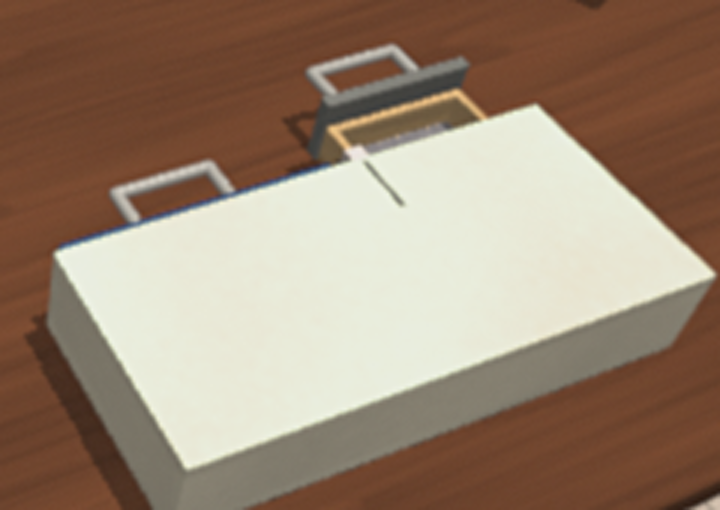

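View pics/3.png

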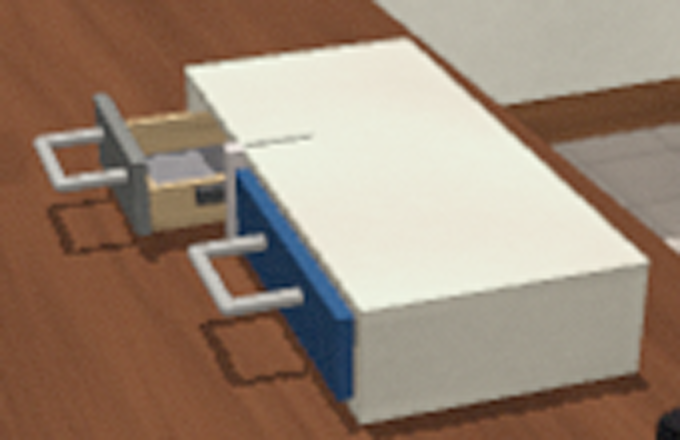

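Pictures 2 and 3 (zooms) show the white chest's four top corners clearly. Both handles are visible: left bar around 404–431,156–164 and right bar around 338–370,195–203 in the scene view. The left drawer has a grey lining and is about half open.

```bash
python3 - <<'E'
from h import *
a=shot('scene');b=shot('side')
S=[(479,174.7),(538.3,231.3),(362.3,296.7),(318,224.7)];D=[(256.8,126.5),(312,119.5),(372,175.5),(299.5,188)]
L=np.array([(-100,207),(100,207),(100,-207),(-100,-207)])/1000
W=[]
for c,P in((a,S),(b,D)):
  w=np.array([ray(c,*p,.08)[:2] for p in P]);W.append(w);print(w.round(3).tolist())
w=np.mean(W,0)
for q in W+[w]:
  x=L-L.mean(0);y=q-q.mean(0);th=np.arctan2((x[:,0]*y[:,1]-x[:,1]*y[:,0]).sum(),(x*y).sum());print('c',q.mean(0).round(4),np.degrees(th).round(2))
for c,P in((a,[(404,164),(431,156),(338.3,203.3),(370,195)]),(b,[(220,145.8),(225,156),(258.8,172.5),(267,186.3)])):
  print([ray(c,*p,.049)[:2].round(3).tolist() for p in P])
o=w.mean(0);e=np.array([np.cos(th),np.sin(th)]);n=np.array([-e[1],e[0]])
for c,P in((a,[(404,164),(431,156),(338.3,203.3),(370,195)]),(b,[(220,145.8),(225,156),(258.8,172.5),(267,186.3)])):
  for p in P: v=ray(c,*p,.049)[:2]-o; print((v@e).round(3),(v@n).round(3))
E
```

```text
[[0.663, 0.42], [0.849, 0.412], [0.838, -0.0], [0.651, 0.005]]
[[0.663, 0.419], [0.849, 0.41], [0.835, -0.003], [0.646, 0.003]]
c [0.7504 0.2093] -1.7
c [0.7481 0.2073] -2.21
c [0.7492 0.2083] -1.96
[[0.533, 0.308], [0.534, 0.39], [0.588, 0.091], [0.594, 0.172]]
[[0.534, 0.384], [0.532, 0.307], [0.594, 0.171], [0.592, 0.091]]
-0.22 0.093
-0.221 0.174
-0.157 -0.123
-0.154 -0.042
-0.221 0.168
-0.22 0.091
-0.153 -0.042
-0.153 -0.122
```

```bash
cat >> h.py <<'E'
TH=np.radians(-1.95);O=np.array([.7427,.2085])
def ch(x,y,z):
    e=np.array([np.cos(TH),np.sin(TH)]);n=np.array([-e[1],e[0]]);p=O+e*x+n*y;return [p[0],p[1],z]
def unch(p):
    v=np.array(p[:2])-O;e=np.array([np.cos(TH),np.sin(TH)]);n=np.array([-e[1],e[0]]);return np.round([v@e,v@n],4)
def plan(yaw,*targets):
    s=arm.get_state();M=R.from_quat(s['tcp_rot']).as_matrix()
    y=np.degrees(np.arctan2(M[1,2],M[0,2]));d=(y-yaw+90)%180-90
    g=np.array(s['tcp_pos'])+M[:,0]*.065
    print('t',round(s['clock'],1),'g',g.round(4),'yaw',y.round(1),'turn',round(d/90,4),'q6',s['joint_pos'][5].round(2),'F',np.round(s['ft_force'],1),'op',round(s['opening'],4))
    for t in targets: print('  ',rows(t))
E
python3 - <<'E'
from h import *
plan(-1.95,ch(-.214,.1315,.13),ch(-.214,.1315,.05))
E
```

```text
t 0.3 g [0.216  0.5057 0.2376] yaw 66.9 turn 0.7646 q6 -0.08 F [-0.2 -0.2 -0.3] op 0.0929
   [ 0.4305 -1.4161 -0.0842]
   [ 0.7505 -1.4161 -0.0841]
```

```bash
python3 -m pendant '[0.33,0,-0.9,-0.05,0.3, 0.33,0,-0.9,-0.05,0.5, 0.33,0.2,-0.9,-0.05,0.7646, 0.33,0.2,-0.9,-0.05,0.7646, 0.33,0.2,-0.9,-0.05,0.7646, 0.33,0.2,-0.9,-0.05,0.7646, 0.33,0.2,-0.9,-0.05,0.7646, 0.33,0.2,-0.9,-0.05,0.7646]' 30
python3 -c "
from h import *
plan(-1.95,ch(-.214,.1315,.13),ch(-.214,.1315,.049))"
```

```text
clock: 1.35
tcp_pos: [0.4181, 0.4058, 0.2527]
tcp_rot: [0.012, 0.707, -0.012, 0.707]
ft_force: [-0.9, 0.6, 0.0]
opening: 0.0308
t 1.4 g [0.4181 0.4058 0.1877] yaw -1.9 turn 0.0004 q6 0.72 F [-0.9  0.6  0. ] op 0.0308
   [ 0.2306 -0.219   0.4685]
   [ 0.5546 -0.2189  0.4686]
```

```bash
python3 -m pendant '[0.33,0.1,-0.22,0.2,0, 0.33,0.15,-0.22,0.4685,0, 0.33,0.25,-0.22,0.4685,0, 0.33,0.25,-0.22,0.4685,0, 0.33,0.45,-0.22,0.4685,0, 0.33,0.555,-0.22,0.4685,0, 0.33,0.555,-0.22,0.4685,0, 0.33,0.555,-0.22,0.4685,0]'
python3 -m pendant '[0,0,0,0,0, 0,0,0,0,0, 0,0,0,0,0, 0,0,0,0,0]' 30
python3 -c "
from h import *
plan(-1.95);shot('scene','4.png');shot('wrist','4w.png')"
```

```text
clock: 2.35
tcp_pos: [0.5335, 0.3477, 0.116]
tcp_rot: [0.012, 0.706, -0.011, 0.708]
ft_force: [0.0, -0.4, 0.4]
opening: 0.0305
clock: 2.85
tcp_pos: [0.5335, 0.347, 0.1147]
tcp_rot: [0.012, 0.707, -0.012, 0.707]
ft_force: [-1.1, -0.6, 6.3]
opening: 0.0091
t 2.9 g [0.5336 0.3471 0.0497] yaw -2.0 turn -0.0 q6 0.54 F [-1.1 -0.6  6.3] op 0.0091
```

View pics/4w.png

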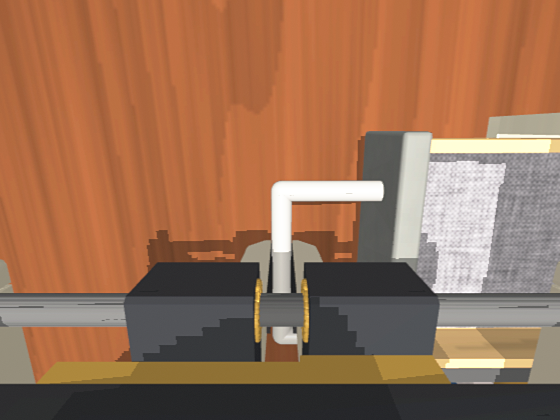

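The wrist view shows the left bar pinched between the pads (282,310), with the drawer's grey interior to the right. I'll pull it further open to make room.

```bash
python3 -m pendant '[0,0,0,-0.05,0, 0,0,0,-0.1,0, 0,0,0,-0.15,0, 0,0,0,-0.2,0, 0,0,0,-0.25,0, 0,0,0,-0.25,0, 0.33,0,0,-0.25,0, 0.33,0,0,-0.25,0]' 30
python3 -c "
from h import *
plan(-1.95);print(unch(arm.get_state()['tcp_pos']))"
python3 -m pendant '[0.33,-0.15,0,0,0, 0.33,-0.4,0,0,0, 0.6,-0.4,-0.3,0.0,0, 0.6,-0.4,-0.6,0,0, 0.6,-0.4,-0.9,0,0, 0.6,-0.4,-1,0,0, 0.6,-0.4,-1,0,0]' 30
python3 - <<'E'
from m import *
a=shot('scene','5.png');b=shot('side','5s.png')
print(glass(a,(80,180,280,300)),glass(b,(190,230,380,400)))
plan(-1.95)
for c,roi in((a,(80,180,265,300)),(b,(190,230,315,400)),):
  im=c['color'];h=cv2.cvtColor(im,cv2.COLOR_BGR2HSV);m=cv2.inRange(h,(0,0,0),(180,255,55))
  q=np.zeros_like(m);x0,y0,x1,y1=roi;q[y0:y1,x0:x1]=m[y0:y1,x0:x1]
  for k in cv2.findContours(q,0,1)[0]:
    if cv2.contourArea(k)>30: print(cv2.boundingRect(k))
A=a['color'][225:295,100:220];B=b['color'][275:365,270:370]
cv2.imwrite('pics/6.png',np.hstack([cv2.resize(A,(400,350)*1 if 0 else (480,280),interpolation=2),cv2.resize(B,(311,280),interpolation=2)]))
E
```

```text
clock: 3.95
tcp_pos: [0.4704, 0.3489, 0.1137]
tcp_rot: [0.012, 0.707, -0.012, 0.707]
ft_force: [-0.4, -0.5, -0.7]
opening: 0.0245
t 4.0 g [0.4703 0.3489 0.0487] yaw -1.9 turn 0.0 q6 0.59 F [-0.4 -0.5 -0.7] op 0.0245
[-0.277   0.1311]
clock: 4.82
tcp_pos: [0.462, 0.0961, 0.2139]
tcp_rot: [0.014, 0.707, -0.014, 0.707]
ft_force: [0.7, 1.2, 0.2]
opening: 0.0559
{'orange': [(440, -259, 45, 42, 4)], 'green': [(559, -149, 42, 46, 70)], 'red': [(430, -143, 43, 41, 1)]} {'orange': [(436, -261, 43, 47, 4)], 'green': [(555, -151, 45, 43, 70)], 'red': []}
t 4.9 g [0.4623 0.099  0.149 ] yaw -2.0 turn -0.001 q6 0.15 F [0.  0.6 0.6] op 0.0556
(203, 269, 29, 31)
(174, 243, 15, 13)
(293, 288, 17, 17)
```

View pics/6.png

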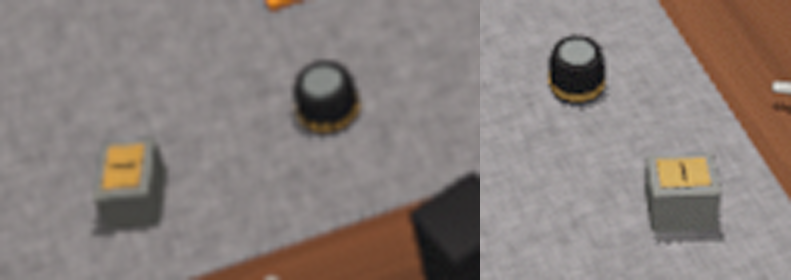

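```bash
python3 - <<'E'
from h import *
a=shot('scene');b=shot('side')
S=np.array([(107,145),(157,143),(152,194),(97,192)])/4+[100,225]
D=(np.array([(648,158),(708,155),(718,187),(655,190)])-[480,0])/3.11+[270,275]
for c,P,e in((a,S,(180.5,245)),(b,D,(301.2,291.1))):
  w=np.array([ray(c,*p,.03)[:2] for p in P])
  print((w*1000).round().tolist(),w.mean(0).round(4),[np.degrees(np.arctan2(*(w[(i+1)%4]-w[i])[::-1])).round() for i in range(4)],[np.linalg.norm(w[(i+1)%4]-w[i]).round(3) for i in range(4)])
  print('eye',ray(c,*e,.026).round(4))
plan(0)
E
```

```text
[[545.0, -378.0], [554.0, -354.0], [585.0, -362.0], [573.0, -387.0]] [ 0.5641 -0.3702] [np.float64(69.0), np.float64(-15.0), np.float64(-116.0), np.float64(161.0)] [np.float64(0.025), np.float64(0.032), np.float64(0.028), np.float64(0.029)]
eye [ 0.5438 -0.2658  0.026 ]
[[548.0, -357.0], [579.0, -366.0], [574.0, -387.0], [543.0, -378.0]] [ 0.5609 -0.3721] [np.float64(-16.0), np.float64(-103.0), np.float64(164.0), np.float64(75.0)] [np.float64(0.032), np.float64(0.022), np.float64(0.033), np.float64(0.021)]
eye [ 0.5442 -0.265   0.026 ]
t 5.0 g [0.4623 0.1001 0.1489] yaw -1.9 turn -0.021 q6 0.15 F [-0.3  0.1 -0.5] op 0.0557
```

```bash
python3 -m pendant '[0.6,0,-0.25,0.1,0, 0.6,0,-0.5,0.2,0, 0.6,0,-0.75,0.3,0, 0.6,0,-0.95,0.37,0, 0.6,0,-0.95,0.37,0]'
python3 -c "
from h import *
plan(-1.95,[.544,-.2655,.025])"
```

```text
clock: 5.65
tcp_pos: [0.5478, -0.1432, 0.2136]
tcp_rot: [0.012, 0.707, -0.013, 0.707]
ft_force: [0.3, 0.9, -0.5]
opening: 0.0562
t 5.7 g [ 0.5479 -0.1432  0.1486] yaw -2.0 turn -0.001 q6 -0.3 F [ 0.3  0.9 -0.5] op 0.0562
   [ 0.4945 -0.4893  0.0017]
```

```bash
python3 -m pendant '[0.6,0,-0.25,0,0, 0.6,0.1,-0.489,0.002,0, 0.6,0.2,-0.489,0.002,0, 0.6,0.35,-0.489,0.002,0, 0.6,0.494,-0.489,0.002,0, 0.6,0.494,-0.489,0.002,0, 0,0.494,-0.489,0.002,0, 0,0.494,-0.489,0.002,0]' 15
python3 -m pendant '[0,0,0,0,0, 0,0,0,0,0, 0,-0.2,0,0,0, 0,-0.5,0,0,0, 0,-0.5,0,0,0]'
python3 -c "
from h import *
plan(-1.95,ch(-.277+.145-.015,.1315+.028,.12));shot('side','7.png')"
```

```text
clock: 6.65
tcp_pos: [0.5438, -0.2634, 0.0921]
tcp_rot: [0.011, 0.706, -0.012, 0.708]
ft_force: [-0.6, -1.2, -1.0]
opening: 0.0401
clock: 7.28
tcp_pos: [0.5441, -0.2642, 0.22]
tcp_rot: [0.011, 0.705, -0.013, 0.709]
ft_force: [1.5, -0.9, -0.5]
opening: 0.0334
t 7.3 g [ 0.5445 -0.2644  0.155 ] yaw -2.0 turn -0.0001 q6 -0.49 F [ 1.5 -0.9 -0.5] op 0.0334
   [0.1325 2.5561 0.139 ]
```

```bash
python3 -m pendant '[0,0,0.25,0,0, 0,0,0.5,0,0, 0,0,0.75,0,0, 0,0,1,0,0]'
python3 -m pendant '[0,0,0.25,0,0, 0,0,0.5,0,0, 0,0,0.75,0,0, 0,0,0.95,0,0, 0,0,0.95,0,0]'
python3 -c "
from h import *
plan(-1.95,ch(-.277+.145-.015,.1315+.028,.12),ch(-.277+.145-.015,.1315+.028,.045))"
```

```text
clock: 7.82
tcp_pos: [0.5507, -0.0118, 0.2141]
tcp_rot: [0.012, 0.708, -0.012, 0.706]
ft_force: [1.2, 0.0, 0.1]
opening: 0.0334
clock: 8.45
tcp_pos: [0.5586, 0.2264, 0.2137]
tcp_rot: [0.011, 0.708, -0.011, 0.706]
ft_force: [-0.1, -0.1, -0.8]
opening: 0.0336
t 8.4 g [0.5585 0.2264 0.1487] yaw -1.7 turn 0.0023 q6 0.34 F [-0.1 -0.1 -0.8] op 0.0336
   [0.1143 0.5911 0.1532]
   [0.4143 0.5913 0.1538]
```

```bash
python3 -m pendant '[0,0,0.25,0.05,0, 0,0,0.5,0.1,0, 0,0,0.591,0.15,0, 0,0.1,0.591,0.153,0, 0,0.2,0.591,0.153,0, 0,0.3,0.591,0.153,0, 0,0.4,0.591,0.153,0, 0,0.413,0.591,0.153,0]'
python3 -m pendant '[0,0,0,0,0, 0.55,0,0,0,0, 0.55,0,0,0,0, 0.55,0,0,0,0]'
python3 -m pendant '[0.55,-0.1,0,0,0, 0.55,-0.3,0,0,0, 0.7,-0.45,0,0,0, 0.7,-0.45,-0.3,0,0, 0.7,-0.45,-0.6,0,0, 0.7,-0.45,-0.8,0,0, 0.7,-0.45,-1,0,0, 0.7,-0.45,-1,0,0]'
python3 -c "
from h import *
a=shot('scene','8.png');b=shot('side')
x=np.hstack([cv2.resize(a['color'][130:300,310:480],(400,400)),cv2.resize(b['color'][110:210,210:310],(400,400))]);cv2.imwrite('pics/8c.png',x)
plan(-17,[.5625,-.371,.13])"
```

```text
clock: 9.45
tcp_pos: [0.6025, 0.3685, 0.1099]
tcp_rot: [0.012, 0.708, -0.013, 0.706]
ft_force: [-0.2, -0.1, -0.2]
opening: 0.0336
clock: 9.95
tcp_pos: [0.6029, 0.3701, 0.1126]
tcp_rot: [0.012, 0.707, -0.012, 0.707]
ft_force: [-0.2, -0.9, -0.3]
opening: 0.051
clock: 10.95
tcp_pos: [0.5943, 0.1167, 0.2252]
tcp_rot: [0.013, 0.707, -0.014, 0.707]
ft_force: [1.0, -0.2, -0.4]
opening: 0.0651
t 11.1 g [0.5945 0.1201 0.1601] yaw -2.0 turn 0.1665 q6 0.16 F [-0.1  0.2 -0.4] op 0.0652
   [ 0.1196 -1.9676 -0.0589]
```

View pics/8c.png

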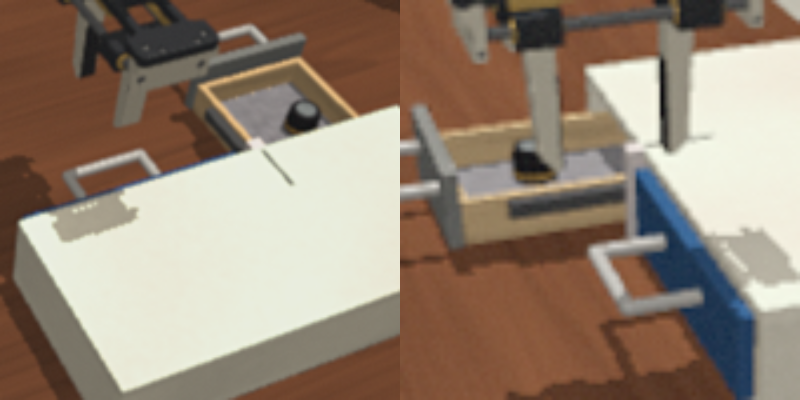

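The eyepiece stands in the left drawer (about 302,117 in the left crop). Next is the slit unit.

```bash
python3 -m pendant '[0.7,0,-0.25,0,0.1, 0.7,0,-0.5,0,0.167, 0.7,0,-0.75,0,0.167, 0.7,0,-1,0,0.167, 0.7,0,-1,0,0.167]'
python3 -c "
from h import *
plan(-17,[.5625,-.371,.13],[.5625,-.371,.026])
c=shot('side');cv2.imwrite('pics/9.png',c['color'][200:400,180:460])"
```

```text
clock: 11.68
tcp_pos: [0.5861, -0.1318, 0.2247]
tcp_rot: [0.105, 0.699, -0.105, 0.699]
ft_force: [0.4, 0.6, 0.7]
opening: 0.0652
t 11.7 g [ 0.5861 -0.1318  0.1597] yaw -17.1 turn -0.0014 q6 0.0 F [0.4 0.6 0.7] op 0.0652
   [ 0.1191 -0.942   0.1913]
   [ 0.5351 -0.9419  0.1911]
```

```bash
python3 -m pendant '[0.7,0,-0.25,0.05,0, 0.7,0,-0.5,0.1,0, 0.7,0,-0.75,0.15,0, 0.7,0,-0.942,0.191,0, 0.7,0.2,-0.942,0.191,0, 0.7,0.4,-0.942,0.191,0, 0.7,0.535,-0.942,0.191,0, 0.7,0.535,-0.942,0.191,0]'
python3 -m pendant '[0,0,0,0,0, 0,0,0,0,0, 0,0,0,0,0, 0,0,0,0,0, 0,-0.2,0,0,0, 0,-0.5,0,0,0, 0,-0.5,0,0,0]' 15
python3 -c "
from h import *
plan(-1.95,ch(-.147,.1315-.028,.13))"
```

```text
clock: 12.72
tcp_pos: [0.5632, -0.3661, 0.0888]
tcp_rot: [0.104, 0.701, -0.103, 0.698]
ft_force: [1.2, -0.1, -0.0]
opening: 0.0651
clock: 13.6
tcp_pos: [0.5637, -0.3697, 0.2207]
tcp_rot: [0.103, 0.697, -0.106, 0.701]
ft_force: [0.2, -0.2, -1.2]
opening: 0.0359
t 13.6 g [ 0.5641 -0.37    0.1557] yaw -17.0 turn -0.1671 q6 -0.35 F [ 0.2 -0.2 -1.2] op 0.0359
   [ 0.0921  2.6691 -0.6686]
```

```bash
python3 -m pendant '[0,0,0.24,-0.06,-0.1, 0,0,0.48,-0.12,-0.167, 0,0,0.72,-0.18,-0.167, 0,0,0.96,-0.24,-0.167, 0,0,0.96,-0.24,-0.167]'
python3 -m pendant '[0,0,0.25,0,0, 0,0,0.5,0,0, 0,0,0.75,0,0, 0,0,1,0,0, 0,0,1,0,0]'
python3 -c "
from h import *
plan(-1.95,ch(-.147,.1315-.028,.13),ch(-.147,.1315-.028,.047))"
```

```text
clock: 14.22
tcp_pos: [0.575, -0.1182, 0.2152]
tcp_rot: [0.011, 0.708, -0.01, 0.706]
ft_force: [-0.0, -0.6, -0.8]
opening: 0.0358
clock: 14.85
tcp_pos: [0.5837, 0.1307, 0.2152]
tcp_rot: [0.011, 0.707, -0.011, 0.707]
ft_force: [-0.6, -1.1, -1.2]
opening: 0.0361
t 14.8 g [0.5836 0.1307 0.1502] yaw -1.7 turn 0.0023 q6 0.17 F [-0.6 -1.1 -1.2] op 0.0361
   [0.0807 0.7464 0.0401]
   [0.4127 0.7464 0.0403]
```

```bash
python3 -m pendant '[0,0,0.25,0.02,0, 0,0,0.5,0.04,0, 0,0.05,0.746,0.04,0, 0,0.1,0.746,0.04,0, 0,0.2,0.746,0.04,0, 0,0.3,0.746,0.04,0, 0,0.412,0.746,0.04,0, 0,0.412,0.746,0.04,0]'
python3 -m pendant '[0,0,0,0,0, 0.55,0,0,0,0, 0.55,0,0,0,0, 0.55,0,0,0,0, 0.55,-0.1,0,0,0, 0.55,-0.35,0,0,0, 0.33,-0.35,0.112,-0.25,0, 0.33,-0.35,0.112,-0.52,0]'
python3 -c "
from h import *
plan(-1.95,ch(-.277,.1315,.049))
a=shot('scene');b=shot('side')
x=np.hstack([cv2.resize(a['color'][130:300,310:480],(400,400)),cv2.resize(b['color'][110:210,210:310],(400,400))]);cv2.imwrite('pics/10c.png',x)"
```

```text
clock: 15.85
tcp_pos: [0.6003, 0.3116, 0.1109]
tcp_rot: [0.012, 0.708, -0.013, 0.706]
ft_force: [0.0, -0.1, -0.6]
opening: 0.0357
clock: 16.85
tcp_pos: [0.4806, 0.3468, 0.2012]
tcp_rot: [0.012, 0.706, -0.011, 0.708]
ft_force: [1.1, 0.4, -0.7]
opening: 0.036
t 16.9 g [0.4807 0.3468 0.1362] yaw -1.9 turn 0.0001 q6 0.58 F [ 1.1  0.4 -0.7] op 0.036
   [ 0.3487  0.0081 -0.0423]
```

View pics/10c.png

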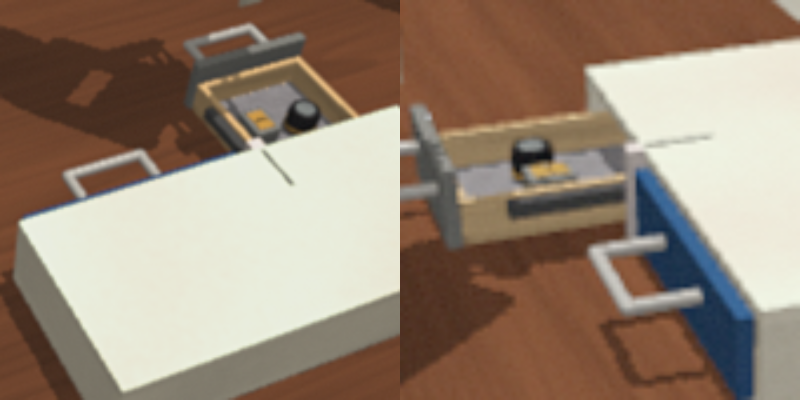

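Both the slit unit and the eyepiece lie in the drawer. Now I'll push it shut by the handle.

```bash
python3 -m pendant '[0.33,0.1,0.008,-0.042,0, 0.33,0.25,0.008,-0.042,0, 0.33,0.349,0.008,-0.042,0, 0.33,0.349,0.008,-0.042,0, 0,0.349,0.008,-0.042,0, 0,0.349,0.008,-0.042,0, 0,0.349,0.008,-0.042,0]' 30
python3 -m pendant '[0,0,0,0.06,0, 0,0,0,0.13,0, 0,0,0,0.2,0, 0,0,0,0.27,0, 0,0,0,0.34,0, 0,0,0,0.41,0, 0,0,0,0.46,0, 0,0,0,0.5,0]'
python3 -m pendant '[0,0,0,0.015,0, 0,0,0,0.02,0, 0,0,0,0.02,0, 0,0,0,0.02,0]'
python3 -c "
from h import *
plan(-1.95);print(unch(arm.get_state()['tcp_pos']))"
```

```text
clock: 17.82
tcp_pos: [0.4717, 0.3484, 0.1142]
tcp_rot: [0.012, 0.707, -0.012, 0.707]
ft_force: [-0.8, -0.7, 5.0]
opening: 0.0093
clock: 18.82
tcp_pos: [0.5972, 0.3443, 0.1142]
tcp_rot: [0.012, 0.706, -0.012, 0.708]
ft_force: [-1.5, 3.0, 5.7]
opening: 0.0088
clock: 19.32
tcp_pos: [0.6003, 0.3443, 0.1141]
tcp_rot: [0.012, 0.708, -0.012, 0.706]
ft_force: [-9.0, 2.0, 12.4]
opening: 0.0091
t 19.3 g [0.6001 0.3443 0.0491] yaw -1.9 turn 0.0002 q6 0.49 F [-9.   2.  12.4] op 0.0091
[-0.147   0.1309]
```

```bash
python3 -m pendant '[0.33,0,0,0.0,0, 0.33,0,0,-0.004,0, 0.33,-0.15,0,-0.004,0, 0.33,-0.33,-0.1,-0.004,0, 0.33,-0.33,-0.35,-0.004,0, 0.33,-0.33,-0.6,-0.004,0, 0.33,-0.33,-0.852,-0.004,0, 0.33,-0.33,-0.852,-0.004,0]'
python3 -c "
from h import *
plan(-1.95,ch(-.148,-.082,.049))"
```

```text
clock: 20.32
tcp_pos: [0.593, 0.1272, 0.1957]
tcp_rot: [0.013, 0.707, -0.014, 0.707]
ft_force: [0.0, 1.1, -0.2]
opening: 0.0307
t 20.3 g [0.5929 0.1272 0.1307] yaw -2.2 turn -0.0028 q6 0.17 F [ 0.   1.1 -0.2] op 0.0307
   [ 0.3269  0.0178 -0.0044]
```

```bash
python3 -m pendant '[0.33,0.1,0,0,0, 0.33,0.25,0,0,0, 0.33,0.327,0,0,0, 0.33,0.327,0,0,0, 0,0.327,0,0,0, 0,0.327,0,0,0, 0,0.327,0,0,0]' 30
python3 -m pendant '[0,0,0,-0.06,0, 0,0,0,-0.13,0, 0,0,0,-0.2,0, 0,0,0,-0.27,0, 0,0,0,-0.34,0, 0,0,0,-0.41,0, 0,0,0,-0.48,0, 0,0,0,-0.53,0]'
python3 -m pendant '[0,0,0,0,0, 0.33,0,0,0,0, 0.33,0,0,0,0, 0.33,-0.15,0,0,0, 0.33,-0.4,0,0,0, 0.75,-0.4,-0.25,0,0, 0.75,-0.4,-0.5,0,0, 0.75,-0.4,-0.5,0,0]'
python3 - <<'E'
from m import *
a=shot('scene','11.png');b=shot('side');w=shot('wrist','11w.png')
cv2.imwrite('pics/11s.png',b['color'])
print(glass(a,(80,180,280,300)));print(glass(b,(190,230,380,400)));plan(0)
E
```

```text
clock: 21.2
tcp_pos: [0.5932, 0.131, 0.1149]
tcp_rot: [0.012, 0.707, -0.012, 0.707]
ft_force: [-3.1, 0.4, 5.6]
opening: 0.0094
clock: 22.2
tcp_pos: [0.4608, 0.1353, 0.1149]
tcp_rot: [0.012, 0.706, -0.012, 0.708]
ft_force: [1.9, -2.8, 3.6]
opening: 0.0093
clock: 23.2
tcp_pos: [0.4562, 0.0075, 0.2141]
tcp_rot: [0.014, 0.707, -0.014, 0.707]
ft_force: [-0.1, 0.8, -0.1]
opening: 0.0561
{'orange': [(440, -259, 45, 42, 4)], 'green': [(559, -149, 42, 47, 70)], 'red': [(429, -143, 45, 42, 1)]}
{'orange': [(436, -261, 43, 47, 4)], 'green': [(555, -151, 45, 43, 70)], 'red': []}
t 23.4 g [0.4564 0.011  0.1489] yaw -2.0 turn -0.0217 q6 -0.04 F [0.  0.5 0.4] op 0.0671
```

View pics/11.png

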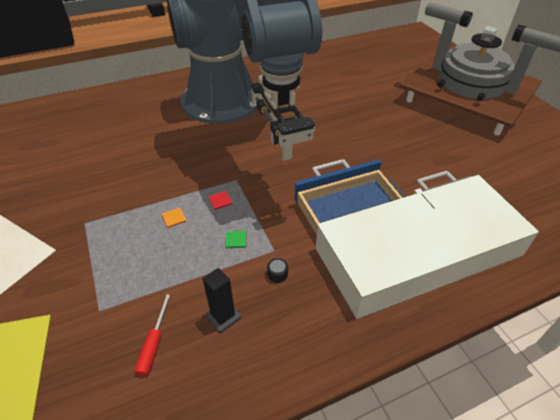

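The right drawer is open by about 131 mm, the left one is shut, and all three glasses are unmoved. I'll start with the red glass.

```bash
python3 -c "
from h import *
plan(1.5,[.428,-.143,.1],[.428,-.143,.0225])"
```

```text
t 23.4 g [0.4564 0.011  0.1489] yaw -2.0 turn -0.0384 q6 -0.04 F [0.  0.5 0.4] op 0.0671
   [ 0.1956 -0.6196 -0.0924]
   [ 0.5056 -0.6197 -0.0924]
```

```bash
python3 -m pendant '[0.78,0,-0.25,-0.04,-0.038, 0.78,0,-0.5,-0.092,-0.038, 0.78,0.2,-0.62,-0.092,-0.038, 0.78,0.3,-0.62,-0.092,-0.038, 0.78,0.3,-0.62,-0.092,-0.038, 0.78,0.3,-0.62,-0.092,-0.038]'
python3 - <<'E'
from m import *
plan(1.5,[.428,-.143,.0225])
w=shot('wrist','12.png'); print(glass(w,None,.008,300))
E
```

```text
clock: 24.1
tcp_pos: [0.4288, -0.1428, 0.1398]
tcp_rot: [-0.01, 0.707, 0.01, 0.707]
ft_force: [0.1, -0.1, 0.2]
opening: 0.0723
t 24.1 g [ 0.4288 -0.1429  0.0748] yaw 1.6 turn 0.0008 q6 -0.45 F [ 0.1 -0.1  0.2] op 0.0723
   [ 0.2092 -0.0004 -0.0036]
{'orange': [], 'green': [(555, -145, 44, 47, 69)], 'red': [(427, -139, 43, 44, 2)]}
```

View pics/12.png

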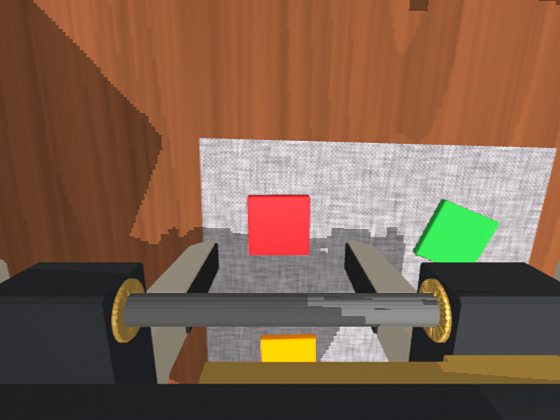

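The wrist view shows the red glass (278,225) centred between the open fingers and square to them, with green at 455,232. Descending now.

```bash
python3 -m pendant '[0.78,0.1,0.006,-0.004,0, 0.78,0.17,0.006,-0.004,0, 0.78,0.209,0.006,-0.004,0, 0.78,0.209,0.006,-0.004,0, 0,0.209,0.006,-0.004,0, 0,0.209,0.006,-0.004,0, 0,0.209,0.006,-0.004,0, 0,0.209,0.006,-0.004,0]' 12
python3 -m pendant '[0,-0.05,0,0,0, 0,-0.2,0,0,0, 0,-0.5,0,0,0, 0,-0.5,0,0,0]'
python3 -c "
from h import *
plan(-1.95,ch(-.134-.016,-.0825-.068,.13),ch(-.134-.016,-.0825-.068,.042))
shot('wrist','13.png')"
```

```text
clock: 25.15
tcp_pos: [0.4272, -0.1422, 0.087]
tcp_rot: [-0.009, 0.707, 0.009, 0.707]
ft_force: [-1.1, -0.1, 4.3]
opening: 0.0448
clock: 25.65
tcp_pos: [0.428, -0.1426, 0.2155]
tcp_rot: [-0.01, 0.705, 0.008, 0.709]
ft_force: [-0.3, 0.0, -1.7]
opening: 0.0447
t 25.6 g [ 0.4284 -0.1427  0.1505] yaw 1.5 turn 0.038 q6 -0.45 F [-0.3  0.  -1.7] op 0.0447
   [0.0837 0.8073 0.6575]
   [0.4357 0.8082 0.6556]
```

View pics/13.png

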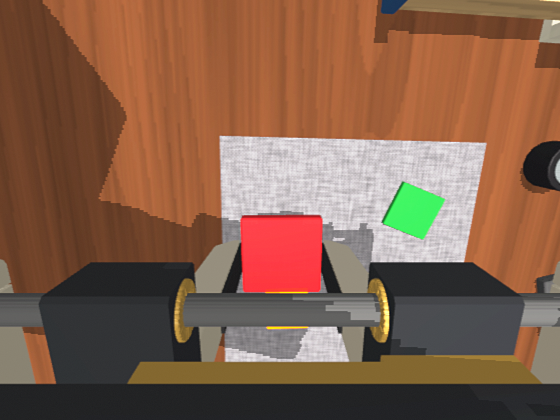

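```bash
python3 -m pendant '[0,0,0.2,0.16,0.038, 0,0,0.4,0.33,0.038, 0,0,0.6,0.5,0.038, 0,0,0.807,0.656,0.038, 0,0.1,0.807,0.656,0.038, 0,0.25,0.807,0.656,0.038, 0,0.25,0.807,0.656,0.038, 0,0.25,0.807,0.656,0.038]'
python3 -c "
from h import *
plan(-1.95,ch(-.150,-.1505,.042));shot('wrist','14.png')"
```

```text
clock: 26.7
tcp_pos: [0.586, 0.0636, 0.1497]
tcp_rot: [0.012, 0.707, -0.012, 0.707]
ft_force: [-0.2, 0.9, -0.2]
opening: 0.0453
t 26.7 g [0.586  0.0636 0.0847] yaw -2.0 turn -0.0002 q6 0.06 F [-0.2  0.9 -0.2] op 0.0453
   [ 0.1709 -0.0012  0.0068]
```

View pics/14.png

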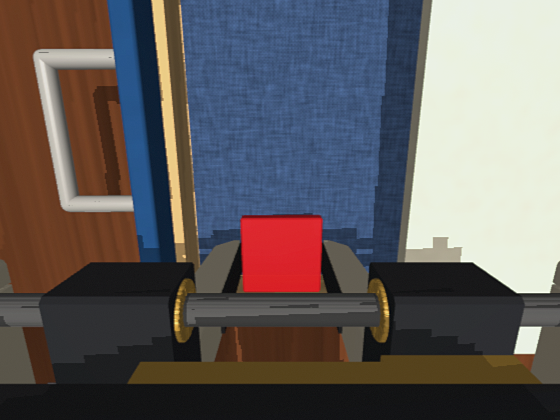

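```bash
python3 - <<'E'
from h import *
w=shot('wrist')
for v in (225,292,345): 
  for z in(.019,.047,.066): print(v,z,unch(ray(w,285,v,z)))
for y in(-.1855,-.1915): print(y,[proj(w,ch(-.15,y,z)).round() for z in(.019,.047,0)])
for x in(-.134-.079,): print([proj(w,ch(x,-.08,z)).round() for z in(.019,.047)])
E
```

```text
225 0.019 [-0.1484 -0.1455]
225 0.047 [-0.1487 -0.1368]
225 0.066 [-0.149  -0.1308]
292 0.019 [-0.1482 -0.1986]
292 0.047 [-0.1486 -0.1828]
292 0.066 [-0.1489 -0.1721]
345 0.019 [-0.1481 -0.2453]
345 0.047 [-0.1485 -0.2234]
345 0.066 [-0.1488 -0.2084]
-0.1855 [array([283., 276.]), array([283., 296.]), array([283., 265.])]
-0.1915 [array([283., 284.]), array([283., 304.]), array([283., 272.])]
[array([187., 130.]), array([173., 130.])]
```

The red glass hangs over the blue felt, clear of the front panel (x≈190), the chest edge (x≈405) and the side wall. Lowering and releasing it.

```bash
python3 -m pendant '[0,0.08,0,0.004,0, 0,0.14,0,0.004,0, 0,0.168,0,0.004,0, 0,0.171,0,0.004,0, 0,0.171,0,0.004,0, 0.58,0.171,0,0.004,0, 0.58,0.171,0,0.004,0, 0.58,0.171,0,0.004,0]'
python3 -m pendant '[0.58,0.05,0,0,0, 0.58,-0.2,0,0,0, 0.58,-0.45,0,0,0, 0.58,-0.45,-0.2,-0.1,0, 0.78,-0.45,-0.4,-0.25,0, 0.78,-0.45,-0.65,-0.4,0, 0.78,-0.45,-0.9,-0.5,0, 0.78,-0.45,-0.9,-0.5,0]'
python3 - <<'E'
from m import *
a=shot('scene');b=shot('side')
print(glass(a,(80,180,280,300)),glass(b,(190,230,380,400)))
for c,roi in((a,(290,150,420,240)),(b,(200,120,320,200))):
  for k,v in glass(c,roi,.027,60).items(): print(k,[(unch(np.array(x[:2])/1000),x[2:]) for x in v])
plan(4,[.438,-.260,.1],[.438,-.260,.0225])
cv2.imwrite('pics/15.png',cv2.resize(a['color'][140:260,280:430],(750,600)))
E
```

```text
clock: 27.8
tcp_pos: [0.5869, 0.0637, 0.1066]
tcp_rot: [0.012, 0.707, -0.012, 0.707]
ft_force: [0.5, -0.3, -0.3]
opening: 0.0542
clock: 28.8
tcp_pos: [0.453, -0.1592, 0.2189]
tcp_rot: [0.013, 0.707, -0.013, 0.707]
ft_force: [0.2, 0.2, 0.3]
opening: 0.0727
{'orange': [(439, -259, 47, 44, 4)], 'green': [(559, -149, 42, 47, 70)], 'red': []} {'orange': [], 'green': [(555, -151, 45, 43, 70)], 'red': []}
orange []
green []
red [(array([-0.1486, -0.1516]), (43, 32, 87))]
orange []
green []
red []
t 28.9 g [ 0.454  -0.1578  0.1539] yaw -2.1 turn -0.0676 q6 -0.4 F [ 0.1 -0.6 -0.4] op 0.0725
   [ 0.2157 -0.411  -0.0492]
   [ 0.5257 -0.4109 -0.0492]
```

View pics/15.png

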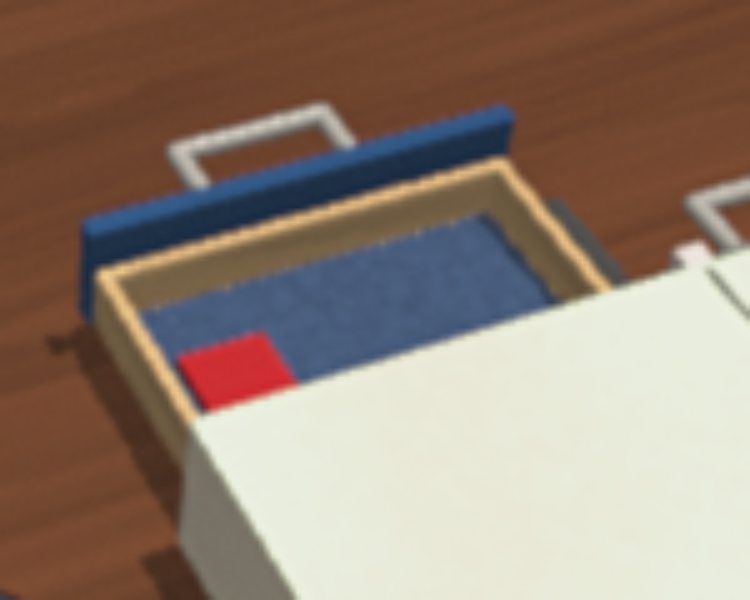

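The red glass lies flat on the felt at the right side of the drawer (235,370 in the crop). Now the orange one.

```bash
python3 -m pendant '[0.78,0,-0.2,-0.03,-0.068, 0.78,0,-0.411,-0.049,-0.068, 0.78,0.15,-0.411,-0.049,-0.068, 0.78,0.3,-0.411,-0.049,-0.068, 0.78,0.3,-0.411,-0.049,-0.068, 0.78,0.3,-0.411,-0.049,-0.068]'
python3 - <<'E'
from m import *
w=shot('wrist'); print(glass(w,None,.008,300)); plan(4,[.438,-.259,.0225])
E
```

```text
clock: 29.65
tcp_pos: [0.4395, -0.2587, 0.145]
tcp_rot: [-0.026, 0.706, 0.026, 0.707]
ft_force: [-0.2, 0.5, 0.8]
opening: 0.0728
{'orange': [], 'green': [(555, -147, 45, 46, 69)], 'red': []}
t 29.7 g [ 0.4396 -0.259   0.0804] yaw 4.2 turn 0.0026 q6 -0.7 F [0.1 0.  0.5] op 0.0725
   [ 0.2315  0.001  -0.0069]
```

```bash
sed -i 's/(22,255,255)/(32,255,255)/' m.py; python3 - <<'E'
from m import *
w=shot('wrist','16.png'); print(glass(w,None,.008,800)['orange'],[proj(w,[.438,-.259,.008])])
E
```

```text
[(438, -255, 44, 45, 4)] [array([278.45850289, 228.26716925])]
```

Orange is confirmed at (438, −257), 4°, with sizes of 44–45 mm.

```bash
python3 -m pendant '[0.78,0.1,0.008,-0.007,0, 0.78,0.19,0.008,-0.007,0, 0.78,0.23,0.008,-0.007,0, 0.78,0.23,0.008,-0.007,0, 0,0.23,0.008,-0.007,0, 0,0.23,0.008,-0.007,0, 0,0.23,0.008,-0.007,0, 0,0.23,0.008,-0.007,0]' 12
python3 -m pendant '[0,-0.05,0,0,0, 0,-0.2,0,0,0, 0,-0.5,0,0,0, 0,-0.5,0,0,0]'
python3 -m pendant '[0,0,0.23,0.1,0.068, 0,0,0.46,0.2,0.068, 0,0,0.69,0.3,0.068, 0,0,0.92,0.4,0.068, 0,0,0.92,0.4,0.068]'
python3 -c "
from h import *
plan(-1.95,ch(-.150,-.0825,.13),ch(-.150,-.0825,.042))"
```

```text
clock: 30.75
tcp_pos: [0.4367, -0.2574, 0.0868]
tcp_rot: [-0.026, 0.706, 0.026, 0.707]
ft_force: [-0.7, -0.4, 3.4]
opening: 0.045
clock: 31.25
tcp_pos: [0.4375, -0.258, 0.2155]
tcp_rot: [-0.027, 0.705, 0.024, 0.708]
ft_force: [-0.7, 0.1, -0.4]
opening: 0.0447
clock: 31.88
tcp_pos: [0.5199, -0.0173, 0.211]
tcp_rot: [0.01, 0.707, -0.01, 0.707]
ft_force: [-0.3, -1.0, -1.0]
opening: 0.0444
t 31.9 g [ 0.5198 -0.0173  0.146 ] yaw -1.7 turn 0.0031 q6 -0.09 F [-0.3 -1.  -1. ] op 0.0444
   [0.0638 0.6016 0.2632]
   [0.4158 0.6014 0.2634]
```

```bash
python3 -m pendant '[0,0,0.24,0.1,0.003, 0,0,0.45,0.2,0.003, 0,0,0.601,0.263,0.003, 0,0.1,0.601,0.263,0.003, 0,0.25,0.601,0.263,0.003, 0,0.25,0.601,0.263,0.003, 0,0.25,0.601,0.263,0.003]'
python3 - <<'E'
from m import *
w=shot('wrist','17.png');plan(-1.95,ch(-.150,-.0825,.042))
for k,v in glass(w,None,.027,300).items(): print(k,[(unch(np.array(x[:2])/1000),x[2:]) for x in v])
E
```

```text
clock: 32.75
tcp_pos: [0.5908, 0.1267, 0.15]
tcp_rot: [0.014, 0.707, -0.014, 0.707]
ft_force: [-0.4, 0.2, -0.7]
opening: 0.0451
t 32.8 g [0.5912 0.1268 0.0854] yaw -2.3 turn -0.0033 q6 0.17 F [ 0.4 -0.7 -0.8] op 0.0445
   [ 0.1737  0.017  -0.0057]
orange [(array([-0.1493, -0.1036]), (55, 56, 88))]
green []
red [(array([-0.1442, -0.1635]), (8, 44, 88))]
```

```bash
python3 -m pendant '[0,0.08,0.01,0,0, 0,0.14,0.01,0,0, 0,0.168,0.01,0,0, 0,0.171,0.01,0,0, 0,0.171,0.01,0,0, 0.58,0.171,0.01,0,0, 0.58,0.171,0.01,0,0, 0.58,0.171,0.01,0,0]'
python3 -m pendant '[0.58,0.05,0,0,0, 0.58,-0.2,0,0,0, 0.58,-0.45,0,0,0, 0.58,-0.45,-0.2,-0.0,0, 0.78,-0.45,-0.4,-0.05,0, 0.78,-0.45,-0.65,-0.05,0, 0.78,-0.45,-0.9,-0.05,0, 0.78,-0.45,-0.9,-0.05,0]'
python3 - <<'E'
from m import *
a=shot('scene');b=shot('side')
print(glass(a,(80,180,280,300)),glass(b,(190,230,380,400)))
for c,roi in((a,(290,150,420,240)),):
  for k,v in glass(c,roi,.027,60).items(): print(k,[(unch(np.array(x[:2])/1000),x[2:]) for x in v])
plan(-20,[.556,-.149,.1])
E
```

```text
clock: 33.8
tcp_pos: [0.5906, 0.1298, 0.1064]
tcp_rot: [0.014, 0.707, -0.014, 0.707]
ft_force: [0.5, -0.4, -0.3]
opening: 0.0538
clock: 34.8
tcp_pos: [0.569, -0.0982, 0.2185]
tcp_rot: [0.015, 0.707, -0.016, 0.707]
ft_force: [0.1, 0.3, 0.6]
opening: 0.0723
{'orange': [], 'green': [(559, -149, 43, 47, 70)], 'red': []} {'orange': [], 'green': [(555, -151, 45, 43, 70)], 'red': []}
orange [(array([-0.1478, -0.0876]), (44, 32, 88))]
green []
red [(array([-0.1456, -0.1515]), (44, 25, 88))]
t 34.9 g [ 0.5692 -0.0947  0.1535] yaw -2.3 turn 0.1967 q6 -0.21 F [ 0.3  0.4 -1.3] op 0.0729
   [ 0.2138 -0.2191 -0.044 ]
```

```bash
python3 -m pendant '[0.78,0,-0.1,-0.02,0.1, 0.78,0,-0.219,-0.044,0.197, 0.78,0.15,-0.219,-0.044,0.197, 0.78,0.29,-0.219,-0.044,0.197, 0.78,0.29,-0.219,-0.044,0.197, 0.78,0.29,-0.219,-0.044,0.197]'
python3 - <<'E'
from m import *
w=shot('wrist'); print(glass(w,None,.008,800)['green']); plan(-20,[.556,-.148,.0225])
E
```

```text
clock: 35.65
tcp_pos: [0.557, -0.1481, 0.1474]
tcp_rot: [0.122, 0.696, -0.122, 0.697]
ft_force: [0.8, -0.5, 0.4]
opening: 0.0723
[(559, -145, 45, 44, 69)]
t 35.7 g [ 0.5572 -0.1484  0.0827] yaw -19.9 turn 0.0012 q6 0.01 F [ 0.7 -0.2  0.4] op 0.0728
   [ 0.2409 -0.     -0.0055]
```

```bash
python3 -m pendant '[0.78,0.1,0.006,0,0.005, 0.78,0.2,0.006,0,0.005, 0.78,0.24,0.006,0,0.005, 0.78,0.24,0.006,0,0.005, 0,0.24,0.006,0,0.005, 0,0.24,0.006,0,0.005, 0,0.24,0.006,0,0.005, 0,0.24,0.006,0,0.005]' 12
python3 -m pendant '[0,-0.05,0,0,0, 0,-0.2,0,0,0, 0,-0.5,0,0,0, 0,-0.5,0,0,0]'
python3 -c "
from h import *
plan(-1.95,ch(-.150,-.0825+.066,.13))"
```

```text
clock: 36.7
tcp_pos: [0.5569, -0.1475, 0.0866]
tcp_rot: [0.125, 0.696, -0.125, 0.696]
ft_force: [-0.4, -0.4, 3.6]
opening: 0.0445
clock: 37.2
tcp_pos: [0.5579, -0.1479, 0.2158]
tcp_rot: [0.125, 0.694, -0.126, 0.698]
ft_force: [0.4, 0.4, -0.4]
opening: 0.0449
t 37.2 g [ 0.5583 -0.148   0.1508] yaw -20.4 turn -0.205 q6 0.02 F [ 0.4  0.4 -0.4] op 0.0449
   [ 0.081   1.3411 -0.3547]
```

```bash
python3 -m pendant '[0,0,0.24,-0.06,-0.1, 0,0,0.48,-0.12,-0.205, 0,0,0.72,-0.18,-0.205, 0,0,0.94,-0.25,-0.205, 0,0,0.94,-0.25,-0.205, 0,0,0.94,-0.25,-0.205]'
python3 -c "
from h import *
plan(-1.95,ch(-.150,-.0825+.066,.085))"
```

```text
clock: 37.95
tcp_pos: [0.5798, 0.0943, 0.2109]
tcp_rot: [0.012, 0.707, -0.012, 0.707]
ft_force: [-0.4, -0.1, -0.8]
opening: 0.0448
t 38.0 g [0.5797 0.0943 0.1459] yaw -1.9 turn 0.0003 q6 0.12 F [-0.4 -0.1 -0.8] op 0.0448
   [0.2434 0.4129 0.0364]
```

```bash
python3 -m pendant '[0,0,0.22,0.02,0, 0,0,0.413,0.036,0, 0,0.1,0.413,0.036,0, 0,0.24,0.413,0.036,0, 0,0.24,0.413,0.036,0, 0,0.24,0.413,0.036,0]'
python3 - <<'E'
from m import *
plan(-1.95,ch(-.150,-.0825+.066,.042))
E
```

```text
clock: 38.7
tcp_pos: [0.5933, 0.1967, 0.1524]
tcp_rot: [0.013, 0.707, -0.012, 0.707]
ft_force: [-0.9, 0.8, -0.3]
opening: 0.045
t 38.7 g [0.5933 0.1967 0.0874] yaw -2.0 turn -0.0008 q6 0.28 F [-0.9  0.8 -0.3] op 0.045
   [ 0.1817  0.0015 -0.0047]
```

```bash
python3 -m pendant '[0,0.08,0,0,0, 0,0.14,0,0,0, 0,0.178,0,0,0, 0,0.181,0,0,0, 0,0.181,0,0,0, 0.58,0.181,0,0,0, 0.58,0.181,0,0,0, 0.58,0.181,0,0,0]'
python3 -m pendant '[0.58,0.05,0,0,0, 0.58,-0.2,0,0,0, 0.58,-0.42,0,0,0, 0.33,-0.42,-0.1,-0.2,0, 0.33,-0.42,-0.264,-0.4,0, 0.33,-0.42,-0.264,-0.516,0, 0.33,-0.42,-0.264,-0.516,0]' 30
python3 - <<'E'
from m import *
a=shot('scene');w=shot('wrist')
for c,roi,n in((a,(290,150,420,240),60),(w,None,500)):
  for k,v in glass(c,roi,.027,n).items(): print(k,[(unch(np.array(x[:2])/1000),x[2:]) for x in v])
plan(-1.95,ch(-.279,-.0825,.049))
cv2.imwrite('pics/18.png',np.hstack([cv2.resize(a['color'][140:260,280:400],(420,420)),cv2.resize(a['color'][170:360,80:290],(380,420))]))
E
```

```text
clock: 39.7
tcp_pos: [0.5926, 0.1975, 0.1061]
tcp_rot: [0.012, 0.707, -0.012, 0.707]
ft_force: [0.3, 0.1, 0.2]
opening: 0.0536
clock: 40.58
tcp_pos: [0.4601, 0.1357, 0.2111]
tcp_rot: [0.012, 0.707, -0.012, 0.707]
ft_force: [-0.3, 0.9, 0.9]
opening: 0.0306
orange [(array([-0.1438, -0.0874]), (44, 25, 87))]
green [(array([-0.1492, -0.0186]), (48, 34, 88))]
red [(array([-0.1416, -0.1514]), (43, 18, 89))]
orange [(array([-0.139 , -0.0823]), (44, 46, 88))]
green [(array([-0.1463, -0.0145]), (43, 46, 88))]
red []
t 40.7 g [0.4623 0.1361 0.1462] yaw -1.9 turn 0.0001 q6 0.22 F [ 0.4  0.8 -0.7] op 0.0309
   [ 0.3888 -0.0026 -0.0052]
```

View pics/18.png

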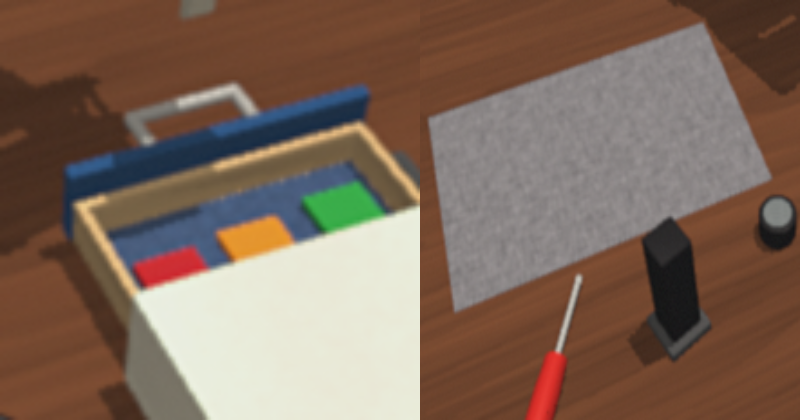

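Red, orange and green lie flat and side by side, and the mat is empty. The drawer seems to have crept in by about 1 cm, so I'll re-measure the handle.

```bash
python3 - <<'E'
from h import *
a=shot('scene')
for p in((317,174.3),(347,165)): print(unch(ray(a,*p,.049)))
w=shot('wrist','19.png');print(proj(w,ch(-.279,-.0425,.049)),proj(w,ch(-.269,-.0425,.049)))
print(cv2.imread('pics/11.png').shape, [unch(ray(a,*p,.049)) for p in((315,170),(345,162))])
E
```

```text
[-0.2579 -0.126 ]
[-0.2619 -0.0419]
[279.08683417 170.82508115] [291.89132318 170.82421712]
(420, 560, 3) [array([-0.274, -0.124]), array([-0.274 , -0.0412])]
```

View pics/19.png

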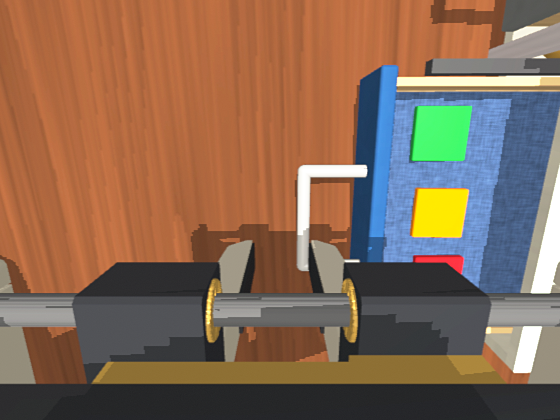

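The wrist view shows the bar at column 303, so the handle is at chest x ≈ −0.260 (about 112 mm open). The three glasses are flat and spaced apart. I'll grip the handle there and ease the drawer shut.

```bash
python3 -m pendant '[0.33,0,0,0.071,0, 0.33,0.15,0,0.071,0, 0.33,0.3,0,0.071,0, 0.33,0.389,0,0.071,0, 0.33,0.389,0,0.071,0, 0,0.389,0,0.071,0, 0,0.389,0,0.071,0, 0,0.389,0,0.071,0]' 30
python3 -c "
from h import *
plan(-1.95,ch(-.148,-.0825,.049));print(unch(arm.get_state()['tcp_pos']))"
```

```text
clock: 41.78
tcp_pos: [0.4796, 0.1354, 0.1146]
tcp_rot: [0.012, 0.706, -0.012, 0.708]
ft_force: [-0.4, -0.0, 3.7]
opening: 0.0093
t 41.8 g [0.4797 0.1354 0.0496] yaw -1.9 turn 0.0 q6 0.22 F [-0.4 -0.   3.7] op 0.0093
   [ 0.003  -0.0021  0.4494]
[-0.2604 -0.082 ]
```

```bash
python3 -m pendant '[0,0,0,0.03,0, 0,0,0,0.08,0, 0,0,0,0.13,0, 0,0,0,0.18,0, 0,0,0,0.23,0, 0,0,0,0.28,0, 0,0,0,0.33,0, 0,0,0,0.37,0]'
python3 -m pendant '[0,0,0,0.03,0, 0,0,0,0.05,0, 0,0,0,0.065,0, 0,0,0,0.075,0, 0,0,0,0.083,0, 0,0,0,0.09,0, 0,0,0,0.09,0]'
python3 -c "
from h import *
plan(-1.95);print(unch(arm.get_state()['tcp_pos']))"
```

```text
clock: 42.78
tcp_pos: [0.5724, 0.1324, 0.1146]
tcp_rot: [0.012, 0.707, -0.012, 0.707]
ft_force: [-1.6, 1.5, 6.1]
opening: 0.0089
clock: 43.65
tcp_pos: [0.5934, 0.1317, 0.1145]
tcp_rot: [0.012, 0.708, -0.012, 0.706]
ft_force: [-7.4, 2.2, 11.0]
opening: 0.0091
t 43.6 g [0.5933 0.1318 0.0495] yaw -1.9 turn 0.0 q6 0.18 F [-7.4  2.2 11. ] op 0.0091
[-0.1466 -0.0818]
```

```bash
python3 -m pendant '[0.33,0,0,-0.004,0, 0.33,0,0,-0.004,0, 0.33,0,0,-0.004,0, 0.33,-0.15,0,-0.004,0, 0.33,-0.4,0,-0.004,0, 0.33,-0.4,-0.2,-0.2,0, 0.33,-0.4,-0.4,-0.4,0, 0.33,-0.4,-0.4,-0.4,0]'
python3 -m pendant '[0.33,0,0,-0.2,0, 0.33,0,0,-0.4,0, 0.33,0,0,-0.4,0, 0.33,0,0,-0.4,0]'
python3 - <<'E'
from h import *
a=shot('scene');b=shot('side');plan(0)
cv2.imwrite('pics/20.png',np.hstack([cv2.resize(a['color'][140:260,310:450],(400,343)),cv2.resize(b['color'][105:219,210:343],(400,343))]))
E
```

```text
clock: 44.65
tcp_pos: [0.4887, 0.0333, 0.2138]
tcp_rot: [0.013, 0.707, -0.013, 0.707]
ft_force: [0.5, 0.4, -0.3]
opening: 0.0304
clock: 45.15
tcp_pos: [0.392, 0.0384, 0.2142]
tcp_rot: [0.012, 0.706, -0.012, 0.708]
ft_force: [-0.5, -0.8, -0.2]
opening: 0.0306
t 45.2 g [0.3921 0.0383 0.1489] yaw -1.9 turn -0.0216 q6 0.01 F [-0.1 -0.2  0.6] op 0.0302
```

View pics/20.png

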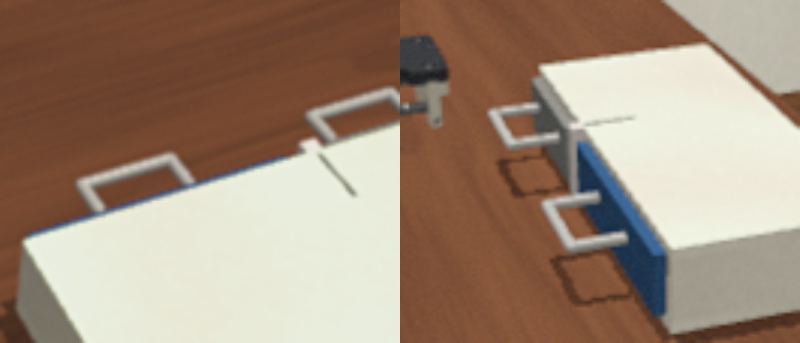

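Both drawers are shut. The right bar ends at about (338,204) and (370,195), the same as at the start when it was shut. Handing in.

```bash
python3 -c "
from workcell import arm
print(arm.close_job())"
```

```text
the job is handed in; nothing more can be done
None
```

The mat is clear and both drawers are shut; I handed the job in at about 45 s on the robot's clock, and no verdict was reported.

- **Left drawer:** I pulled the drawer wider for room and put in the eyepiece and the slit unit. I then pushed it shut until it met the stop at about 9 N.
- **Right drawer:** I opened it about 131 mm and laid the red, orange and green glasses flat, side by side, each held only by its edges. I closed it at about 0.1 m/s until it met the stop at about 7 N.

**Last checks:** the final pictures show both fronts flush, and the right handle is at the same pixels as when it was shut at the start. Just before closing, the mat was empty, the three glasses lay flat and apart, and the lamp, loupe and driver looked undisturbed.

**What disagreed:**
- The right drawer crept in by about 2 cm while I was placing the glasses, for a reason I did not find. I re-measured its handle before closing it.
- The cameras differed by 2–4 mm on glass positions, which made no difference to the grasps.
- I could not see inside the drawers after they were shut.

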